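# Lock the filter cartridge into the dust extractor

### The arm

A 6-joint arm with a two-finger parallel gripper is mounted at the origin on a cart in front of the work surface, level with it; the furniture and walls round the work are solid. World frame = base frame: x ahead of the robot, y to its left, z up, the work surface at z = 0. Lengths are in m, angles in degrees, forces in N, time in s.
With the tool pointing down it reaches from about 0.275 to 1 m from the base axis. Payload 8.4 kg.
Tool frame: the origin (TCP) lies at the very end of the fingers, on their centre line; the grasp point (between the pads) lies 19 mm behind it; z points along the fingers, y is the direction in which the jaws open and shut (so a half turn about z gives the same grasp; the last joint's range is limited). The gripper opens to 85 mm and grips with 20 to 120 N. Pads are 22 mm wide; open, the fingers measure 114 mm over their backs; the gripper's body (76 mm by 85 mm) begins 54 mm behind the grasp point. The pads swing forward as they close: fully open they stand 13 mm farther back than shut.
Start: joints at [-65.512, 20.225, 93.587, -0, 66.188, -0.138], TCP at [0.26, -0.568, 0.231] pointing down, gripper open.
Joint ranges: [-150.9, 150.9], [-52.94, 120.26], [3.33, 152.33], [-74.26, 254.26], [0, 154.13], [-172.89, 172.89]. Speed limits (degrees/s): [127.2, 127.2, 159.86, 180, 180, 180].

### API

Orientations are given as [roll, pitch, yaw] about the fixed x, y, z axes, in that order (R = Rz(yaw) Ry(pitch) Rx(roll)).
In Python, from bench import sense, viewer, job gives the robot as it stands.
- The arm moves only by the shell command python3 -m handwheel 'ROWS' [OPENING]. ROWS is JSON, a list of rows, each a list of 6 numbers: the shift along the tool's x, y, z in units of 40 mm (1.0 is 40 mm), then the turn, a rotation vector about the tool's x, y, z in units of 5 degrees (1.0 is 5 degrees). A call has 1 to 12 rows; each row shifts and turns the commanded pose from where the row before left it, along the tool's axes as they then stand; what a row does not reach is not made up. A row lasts 1/12 s, in which the tool goes at most 41.7 mm and 7.16 degrees, less where a joint would pass 70% of its speed; a pose out of reach is approached as far as the arm can. A call is refused whole if a number of a shift passes 1 or a number of a turn 1, either way. A call with a gripper value outside its range is refused whole. OPENING is the finger opening in mm, from 0 to 85.4, set as the call begins (- or left out, the last holds). The fingers move at their own pace and stop on an object; the grip force is fixed at half the most. Time passes only in rows, so rows that do not move let the fingers close. It gives the time, the measured TCP pose, the force and the opening at its end, in the units of the state.
- sense(): the state, without advancing time (a new reading comes with each control period).
- viewer.grab_frame(name): name is "side" or "top"; returns (picture, depth): 384x512x3 uint8, blue, green, red; 384x512 float32, m along the optical axis (not along the pixel's ray), 0 where there is no reading.
- viewer.camera_params(name): a dict with "intrinsics" (3x3 intrinsics, pixels), "position" and "orientation" of the camera in the world. Camera axes: x right, y up, looking along -z (the intrinsics and any distortion apply to the point x, -y, -z); pixel columns grow to the right and rows downward; lengths in m; the calibration is good to about 2 mm. A picture is of the moment at which its call begins. camera_params takes no time and is no camera call.
- job.job_done(): hands the job in, once; it reports no verdict.
The state is a dict: "time": time; "q": joint angles; "qd": joint speeds; "joint_torque": joint torques, N m; "tcp_pos": TCP position; "ee_rot": TCP orientation; "ft_force": force on the tool from outside, world axes, zero at the start; "torque": the same for the moment, N m; "opening": opening from 0.0 (shut) to 1.0 (fully open).
Only numpy, scipy, OpenCV 4.12 (cv2) and the standard library are available. Lean on these libraries where they do the work, as an engineer would, in place of code of your own. Each camera call takes 0.05 s, during which the arm holds its last target. There are 200 camera calls.

### The job

Fit the filter cartridge into the socket on top of the bench dust extractor: feel for the entry slots, push the cartridge down against the spring, twist it a quarter turn clockwise (seen from above) to its stop so that it springs up into its locked notch, and let go of it. Handle it gently, never forcing it against the socket, and leave the other things on the table where they are.

Things in the scene. Friction and masses are not known exactly. Their poses are not given: they have to be found in the camera images.
- cartridge_mid (a point): Middle of the loose filter cartridge (0.14 to 0.24 kg, stands upright), on its axis, half-way up its 75 mm; z up its axis. A blue grip bar on top: 54 mm long along x, 14 mm thick along y, 30 mm tall (45 to 75 mm above the bottom). Under it a grey round flange 76 mm across (37 to 45 mm above the bottom) and a white foot.
- cartridge: The same cartridge, origin at the centre of its underside. Its round foot is 48 mm across and 37 mm tall, bottom edge chamfered 4 mm. Two lugs point along +x and -x, right below the ends of the grip bar, to 29 mm from the axis; each is 10 mm wide and lies 10 to 18 mm above the bottom. A half turn about z changes nothing.
- extractor: Bench dust extractor, fixed: case 150 x 150 mm, white top 80 mm above the table, grey below, air vents on its -x side; origin on the table under the upright socket axis, x and y along the sides of the case. More than 60 N between cartridge and extractor would damage them; 15 N of push and 0.8 N m of twist are ample.
- socket (a point): Centre of the mouth of the extractor's socket, at the top of its dark rim (bore 63 mm), 88 mm above the table; axes as the extractor's. Inside, a steel collar (bore 51 mm, top 6 mm and underside 14 mm below this point) has two opposite entry slots for the lugs, about 4 degrees wider than a lug on either side. With the lugs on the collar beside the slots, cartridge_mid is 21.5 mm above this point.
- slots (a point): Point on the socket axis at the collar's top, 82 mm above the table; axes as the extractor's. The slots lie near +x and -x, but the ring sits turned by an unknown angle up to 0.30 rad either way, not measured: press lightly and turn to find them (or look). In the slots the cartridge rests on a spring plate, cartridge_mid 12 to 14 mm above the rim; more push sinks it 1 mm per N to a solid bottom.
- locked (a point): Where cartridge_mid is when locked, 8.5 mm above the rim. Pushed to 5 mm or less above the rim (solid bottom at 3), the lugs are under the collar and the cartridge turns clockwise from above, to a hard stop about 94 degrees on from the slots. There, with the push eased, the spring lifts it 3 mm into a notch that locks it. Let go half-way, it stays at about 5.5 mm.
- glue_bottle: Bystander: white glue bottle with orange tip, 38 mm across, 112 mm tall; origin under its centre.
- vial_red: Bystander: small clear vial with red cap, 28 mm across, 52 mm tall; origin under its centre.
- sherd_b1: Bystander: brown pottery sherd 80 x 66 x 16 mm; origin under its centre.
- sherd_a1: Bystander: brown pottery sherd 57 x 87 x 12 mm; origin under its centre.
There are look-alikes about, which are no part of the job. Of the things that look like the cartridge, take the one that is farthest to the robot's right at the start.

How it is judged:
By the outcome, as a careful person would: the job done as asked, in the order asked, and still so for the second after the job is handed in, with the robot touching nothing.
It also fails if it takes over 72 s, if anything falls off the work surface, if the arm or the gripper's body presses on something with over 40 N, if the wrist force passes 120 N, or if a joint passes its speed limit or range.

## Working session

There is one attempt and no reset: what is moved stays moved. The work goes in short steps, Python scripts to look and compute and a shell command to move; the robot and the scene stay as the last step left them, time stands still between calls to the robot, and variables do not carry over. Pictures are saved under pics/ and viewed, about 8 in all and at most 12, crops included, and the job is handed in when it is done.

```bash
mkdir -p pics; cat > h.py <<'E'
import numpy as np, cv2
from bench import sense, viewer, job
from scipy.spatial.transform import Rotation as R
def cam(n):
    c=viewer.camera_params(n); o=np.array(c['orientation'],float)
    M=o if o.shape==(3,3) else R.from_euler('xyz',o,degrees=True).as_matrix()
    return np.array(c['intrinsics']),np.array(c['position']),M
def world(n,u,v,d):
    K,p,M=cam(n); a=np.array([(u-K[0,2])/K[0,0]*d,-(v-K[1,2])/K[1,1]*d,-d]); return p+M@a
def atz(n,u,v,z):
    K,p,M=cam(n); a=M@np.array([(u-K[0,2])/K[0,0],-(v-K[1,2])/K[1,1],-1]); return p+a*(z-p[2])/a[2]
def pix(n,P):
    K,p,M=cam(n); a=M.T@(np.array(P)-p); return K[0,2]+K[0,0]*a[0]/-a[2],K[1,2]-K[1,1]*a[1]/-a[2]
def st():
    s=sense(); print({k:np.round(s[k],4).tolist() for k in('time','tcp_pos','ee_rot','ft_force','torque','opening')})
E
python3 - <<'E'
from h import *
for n in('side','top'):
    print(viewer.camera_params(n)); im,d=viewer.grab_frame(n); cv2.imwrite(f'pics/{n}0.png',im); np.save(f'pics/{n}0.npy',d)
st()
E
```

```text
{'intrinsics': array([[396.9613569 ,   0.        , 257.39197537],
       [  0.        , 396.9613569 , 191.95742332],
       [  0.        ,   0.        ,   1.        ]]), 'position': array([0.18533394, 0.99265937, 0.76008516]), 'orientation': array([  58.34410461,   -0.78003167, -158.36358466])}
{'intrinsics': array([[382.43507256,   0.        , 259.9688405 ],
       [  0.        , 382.43507256, 188.16494094],
       [  0.        ,   0.        ,   1.        ]]), 'position': array([ 0.47590823, -0.02165168,  1.21765735]), 'orientation': array([  4.43817223,   0.09234163, -88.55298823])}
{'time': 0.1, 'tcp_pos': [0.2602, -0.5678, 0.2306], 'ee_rot': [-179.9258, -0.0008, 24.625], 'ft_force': [0.8809, 0.0719, 0.1321], 'torque': [-0.0193, 0.0297, 0.008], 'opening': 0.9993}
```

View pics/top0.png

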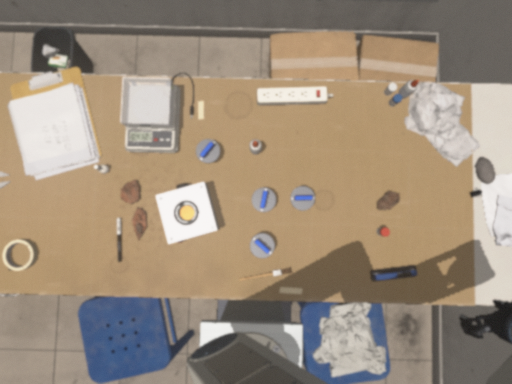

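View pics/side0.png

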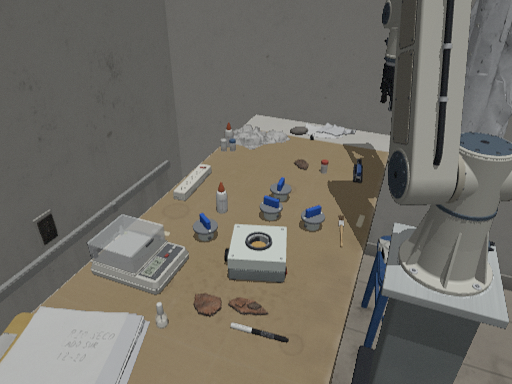

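The top view shows four cartridge look-alikes, at pixels (209,151), (264,199), (303,197) and (262,244). Image right is the robot's right (-y), so (303,197) is the one meant. I'll confirm it in an enlarged crop, and check the socket in the same picture.

```bash
python3 - <<'E'
from h import *
im=cv2.imread('pics/top0.png')
a=cv2.resize(im[150:260,150:205+20],None,fx=5.3,fy=5.3,interpolation=cv2.INTER_CUBIC)
b=cv2.resize(im[150:260,245:320],None,fx=5.3,fy=5.3,interpolation=cv2.INTER_CUBIC)
cv2.imwrite('pics/c1.png',np.hstack([a,b])); print(a.shape,b.shape)
for u,v in((209,151),(264,199),(303,197),(262,244)): print(u,v,atz('top',u,v,.075))
# blue bar of the target
hsv=cv2.cvtColor(im,cv2.COLOR_BGR2HSV); m=cv2.inRange(hsv,(105,130,60),(130,255,255)); 
n,l,s,c=cv2.connectedComponentsWithStats(m)
d=np.load('pics/top0.npy')
for i in range(1,n):
    if s[i,4]>50:
        ys,xs=np.where(l==i); print(c[i],s[i],cv2.minAreaRect(np.c_[xs,ys].astype(np.float32)),np.median(d[l==i]),atz('top',*c[i],.075))
E
```

```text
(583, 398, 3) (583, 398, 3)
209 151 [0.67320376 0.13916316 0.075     ]
264 199 [ 0.53233877 -0.03044192  0.075     ]
303 197 [ 0.54125998 -0.14690309  0.075     ]
262 244 [ 0.39877635 -0.02777863  0.075     ]
[122.60836502 352.58174905] [107 343  30  19 263] ((121.62998962402344, 352.40997314453125), (16.263456344604492, 29.9813289642334), 81.8698959350586) 1.4748591 [0.07613701 0.36879802 0.075     ]
[125.41666667 371.33333333] [111 364  32  15 132] ((125.70589447021484, 369.32354736328125), (11.64171028137207, 32.7423095703125), 75.96376037597656) 1.4687438 [0.02378289 0.35788578 0.075     ]
```

View pics/c1.png

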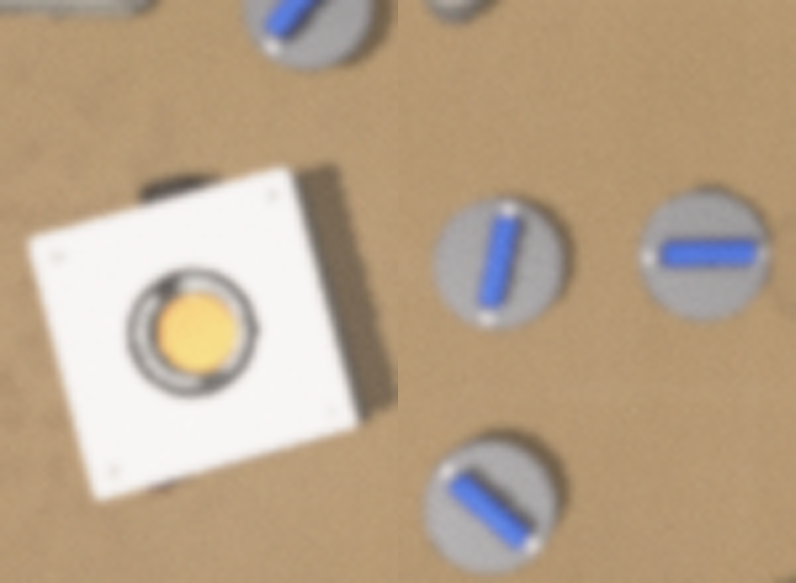

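The crop confirms (303,197) as the rightmost cartridge, with its bar running along image x. In the socket, the dark gaps in the light collar at crop (168,285) and (215,382) look like the slots. Now the precise measurements.

```bash
python3 - <<'E'
from h import *
im=cv2.imread('pics/top0.png'); d=np.load('pics/top0.npy')
hsv=cv2.cvtColor(im,cv2.COLOR_BGR2HSV); m=cv2.inRange(hsv,(100,90,60),(130,255,255))
m[:130]=0;m[255:]=0
n,l,s,c=cv2.connectedComponentsWithStats(m)
for i in range(1,n):
    if s[i,4]>20:
        ys,xs=np.where(l==i); P=np.array([atz('top',x,y,.075) for x,y in zip(xs,ys)])[:,:2]
        w,v=np.linalg.eigh(np.cov(P.T)); e=v[:,1]
        print('bar',c[i].round(2),s[i,4],P.mean(0).round(4),'yaw',np.degrees(np.arctan2(e[1],e[0])).round(1),'len',np.sqrt(12*w).round(4),'topz',world('top',*c[i],np.median(d[l==i]))[2].round(4))
f=5.3
def C(u,v,z,x0): return atz('top',x0+(u+.5)/f-.5,150+(v+.5)/f-.5,z)
print('flange',C(705,254,.045,245-398/f))
print('socket rim',C(193,332,.088,150)); 
A=C(168,285,.082,150);B=C(215,382,.082,150); print('slots',A,B,(A+B)/2,np.degrees(np.arctan2(*(A-B)[1::-1])))
cs=[C(u,v,.08,150) for u,v in((30,240),(290,168),(358,425),(97,500))]
print('case',np.round(cs,4),np.mean(cs,0)); 
for i in range(4): e=cs[(i+1)%4]-cs[i]; print(np.linalg.norm(e).round(4),np.degrees(np.arctan2(e[1],e[0])).round(1))
# polar sampling of the collar
cx,cy=pix('top',np.append(np.mean(cs,0)[:2],.082)); print('case centre px',cx,cy,(cx-150+.5)*f-.5,(cy-150+.5)*f-.5)
g=cv2.cvtColor(im,cv2.COLOR_BGR2GRAY).astype(np.float32)
for cen in (np.mean(cs,0)[:2],C(193,332,.088,150)[:2]):
  print([(a,int(np.mean([cv2.getRectSubPix(g,(1,1),tuple(map(float,pix('top',[cen[0]+r*np.cos(np.radians(a)),cen[1]+r*np.sin(np.radians(a)),.082]))))[0,0] for r in(.0265,.028)]))) for a in range(0,360,6)])
E
```

```text
bar [206.59 148.99] 78 [0.6792 0.1467] yaw 143.7 len [0.0143 0.0495] topz 0.0742
bar [263.55 198.9 ] 69 [ 0.5326 -0.0291] yaw 170.6 len [0.0126 0.0487] topz 0.0747
bar [303.2  197.34] 71 [ 0.5403 -0.1475] yaw 93.8 len [0.0126 0.051 ] topz 0.0746
bar [261.73 245.75] 73 [ 0.3936 -0.0271] yaw 50.4 len [0.0129 0.0482] topz 0.0746
flange [ 0.54134436 -0.14874198  0.045     ]
socket rim [0.48685091 0.19864103 0.088     ]
slots [0.51282832 0.21487922 0.082     ] [0.45937335 0.1864069  0.082     ] [0.48610083 0.20064306 0.082     ] 28.041608617108057
case [[0.5362 0.294  0.08  ]
 [0.5805 0.1492 0.08  ]
 [0.4375 0.106  0.08  ]
 [0.3923 0.2499 0.08  ]] [0.48662485 0.19976716 0.08      ]
0.1514 -73.0
0.1495 -163.2
0.1508 107.4
0.1506 17.0
case centre px 186.02037885765606 212.33222278342745 193.0580079455771 332.5107807521655
[(0, 208), (6, 202), (12, 185), (18, 159), (24, 131), (30, 111), (36, 108), (42, 121), (48, 148), (54, 169), (60, 178), (66, 176), (72, 174), (78, 176), (84, 177), (90, 181), (96, 182), (102, 181), (108, 177), (114, 176), (120, 179), (126, 183), (132, 184), (138, 184), (14
[... 430 characters left out ...]
(0, 207), (6, 206), (12, 194), (18, 172), (24, 143), (30, 117), (36, 110), (42, 117), (48, 135), (54, 160), (60, 170), (66, 170), (72, 165), (78, 165), (84, 167), (90, 170), (96, 171), (102, 172), (108, 169), (114, 170), (120, 174), (126, 177), (132, 178), (138, 180), (144, 179), (150, 180), (156, 184), (162, 186), (168, 186), (174, 184), (180, 177), (186, 160), (192, 140), (198, 130), (204, 131), (210, 139), (216, 152), (222, 170), (228, 182), (234, 188), (240, 188), (246, 187), (252, 189), (258, 191), (264, 191), (270, 190), (276, 187), (282, 182), (288, 183), (294, 189), (300, 193), (306, 196), (312, 193), (318, 191), (324, 192), (330, 192), (336, 193), (342, 195), (348, 200), (354, 206)]
```

Measured: cartridge at about (0.541, -0.148) with its bar at yaw 93.5°. The socket is at about (0.4866, 0.1995), the case at yaw 17° and the slots at about 28°. Plan for tool yaw: pick at about 94°, enter at 208°, twist to 114°, which keeps joint 6 in range.

```bash
python3 -m handwheel '[[0.72,-0.44,0,0,0,0],[0.72,-0.44,0,0,0,0],[0.72,-0.44,0,0,0,0],[0.72,-0.44,0,0,0,0],[0.72,-0.44,0,0,0,0],[0.72,-0.44,0,0,0,0],[0.72,-0.44,0,0,0,0],[0.72,-0.44,0,0,0,0],[0.72,-0.44,0,0,0,0],[0.72,-0.44,0,0,0,0],[0.72,-0.44,0,0,0,0],[0.72,-0.44,0,0,0,0]]' 45
python3 -m handwheel '[[0.72,-0.44,0,0,0,0],[0.72,-0.44,0,0,0,0],[0.69,-0.44,0,0,0,0],[0,0,0,0,0,-1],[0,0,0,0,0,-1],[0,0,0,0,0,-1],[0,0,0,0,0,-1],[0,0,0,0,0,-1],[0,0,0,0,0,-1],[0,0,0,0,0,-1],[0,0,0,0,0,-1],[0,0,0,0,0,-1]]'
python3 -m handwheel '[[0,0,0,0,0,-1],[0,0,0,0,0,-1],[0,0,0,0,0,-1],[0,0,0,0,0,-1],[0,0,0,0,0,-0.8],[0,0,0,0,0,0]]'
```

```text
time: 1.1
tcp_pos: [0.4871, -0.2305, 0.2311]
ee_rot: [-180.0, 0.0, 24.6]
ft_force: [0.7, -1.2, 0.3]
opening: 0.527
time: 2.1
tcp_pos: [0.5418, -0.1486, 0.2309]
ee_rot: [-180.0, 0.0, 69.9]
ft_force: [0.5, -0.5, -0.2]
opening: 0.524
time: 2.6
tcp_pos: [0.5418, -0.1486, 0.231]
ee_rot: [-180.0, -0.0, 93.8]
ft_force: [0.7, 0.8, -0.2]
opening: 0.53
```

```bash
python3 -m handwheel '[[0,0,0.7,0,0,0],[0,0,0.8,0,0,0],[0,0,0.8,0,0,0],[0,0,0.8,0,0,0],[0,0,0.6,0,0,0],[0,0,0.4,0,0,0],[0,0,0.2,0,0,0],[0,0,0.2,0,0,0],[0,0,0,0,0,0]]'
python3 - <<'E'
from h import *
im,d=viewer.grab_frame('side'); st()
u,v=map(int,pix('side',[.541,-.148,.06])); print(u,v)
cv2.imwrite('pics/s1.png',cv2.resize(im[v-60:v+60,u-75:u+75],None,fx=5,fy=5,interpolation=cv2.INTER_CUBIC))
E
```

```text
time: 3.35
tcp_pos: [0.5416, -0.1485, 0.0503]
ee_rot: [-179.9, -0.0, 93.6]
ft_force: [-0.2, -0.4, -0.6]
opening: 0.529
{'time': 3.4, 'tcp_pos': [0.5421, -0.1487, 0.0513], 'ee_rot': [-179.9848, -0.0064, 93.5802], 'ft_force': [0.7795, 0.7314, -0.3475], 'torque': [0.0146, 0.0722, 0.0027], 'opening': 0.5291}
280 183
```

View pics/s1.png

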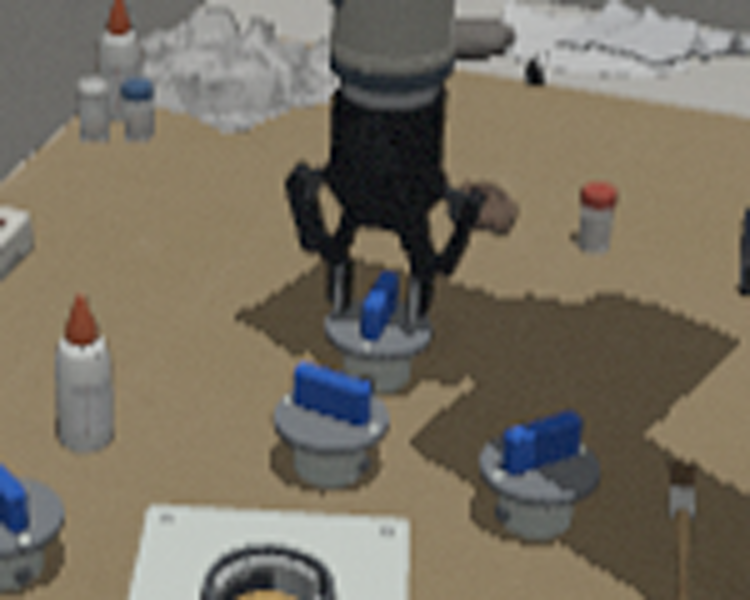

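The bar, at crop (380,305), stands centred between the fingers at (340,290) and (417,300). Closing and lifting.

```bash
python3 -m handwheel '[[0,0,0,0,0,0],[0,0,0,0,0,0],[0,0,0,0,0,0],[0,0,0,0,0,0],[0,0,0,0,0,0],[0,0,0,0,0,0]]' 0
python3 -m handwheel '[[0,0,-0.2,0,0,0],[0,0,-0.5,0,0,0],[0,0,-0.8,0,0,0],[0,0,-0.8,0,0,0],[0,0,-0.8,0,0,0],[0,0,-0.6,0,0,0],[0,0,-0.3,0,0,0],[0,0,0,0,0,0]]'
python3 - <<'E'
from h import *
st()
im,d=viewer.grab_frame('side'); 
u,v=map(int,pix('side',[.541,-.148,.21])); print(u,v)
cv2.imwrite('pics/s2.png',cv2.resize(im[v-40:v+60,u-60:u+60],None,fx=6,fy=6,interpolation=cv2.INTER_CUBIC))
E
```

```text
time: 3.9
tcp_pos: [0.5427, -0.1489, 0.0522]
ee_rot: [179.9, 0.0, 93.6]
ft_force: [-1.7, -0.3, 7.1]
opening: 0.148
time: 4.57
tcp_pos: [0.5435, -0.149, 0.2143]
ee_rot: [179.7, 0.1, 93.6]
ft_force: [0.1, -0.2, -1.4]
opening: 0.154
{'time': 4.5667, 'tcp_pos': [0.5435, -0.149, 0.2143], 'ee_rot': [179.7309, 0.0919, 93.6235], 'ft_force': [0.1324, -0.2389, -1.4274], 'torque': [0.0109, 0.0128, 0.0015], 'opening': 0.1536}
282 144
```

```bash
python3 -m handwheel '[[0.4,-0.04,0,0,0,0],[0.8,-0.08,0,0,0,0],[0.8,-0.08,0,0,0,0],[0.8,-0.08,0,0,0,0],[0.8,-0.08,0,0,0,0],[0.8,-0.08,0,0,0,0],[0.8,-0.08,0,0,0,0],[0.8,-0.08,0,0,0,0],[0.8,-0.08,0,0,0,0],[0.8,-0.08,0,0,0,0],[0.8,-0.08,0,0,0,0],[0.38,-0.04,0,0,0,0]]'
python3 -m handwheel '[[0,0,0,0,0,-1],[0,0,0,0,0,-1],[0,0,0,0,0,-1],[0,0,0,0,0,-1],[0,0,0,0,0,-1],[0,0,0,0,0,-1],[0,0,0,0,0,-1],[0,0,0,0,0,-1],[0,0,0,0,0,-1],[0,0,0,0,0,-1],[0,0,0,0,0,-1],[0,0,0,0,0,-1]]'
python3 -m handwheel '[[0,0,0,0,0,-1],[0,0,0,0,0,-1],[0,0,0,0,0,-1],[0,0,0,0,0,-1],[0,0,0,0,0,-1],[0,0,0,0,0,-1],[0,0,0,0,0,-1],[0,0,0,0,0,-1],[0,0,0,0,0,-1],[0,0,0,0,0,-1],[0,0,0,0,0,-0.9],[0,0,0,0,0,0]]'
python3 -m handwheel '[[0,0,0.3,0,0,0],[0,0,0.4,0,0,0],[0,0,0.2,0,0,0],[0,0,0.1,0,0,0],[0,0,0,0,0,0],[0,0,0,0,0,0]]'
python3 - <<'E'
from h import *
st(); s=sense(); print(np.round(s['q'],1))
im,d=viewer.grab_frame('side'); cv2.imwrite('pics/s3full.png',im)
u,v=map(int,pix('side',[.4866,.1995,.12])); print(u,v); print('crop origin',u-65,v-50)
cv2.imwrite('pics/s3.png',cv2.resize(im[v-50:v+50,u-65:u+65],None,fx=6,fy=6,interpolation=cv2.INTER_CUBIC))
im,d=viewer.grab_frame('top'); cv2.imwrite('pics/t3.png',im); cv2.imwrite('pics/s3.png',np.vstack([cv2.imread('pics/s3.png')]))
E
```

```text
time: 5.62
tcp_pos: [0.4827, 0.2022, 0.2089]
ee_rot: [-179.8, 0.0, 93.7]
ft_force: [-0.2, 0.4, -1.9]
opening: 0.149
time: 6.62
tcp_pos: [0.4833, 0.1991, 0.2087]
ee_rot: [-179.8, -0.2, 153.9]
ft_force: [0.0, -0.2, -0.8]
opening: 0.151
time: 7.62
tcp_pos: [0.4834, 0.1991, 0.2089]
ee_rot: [180.0, -0.2, -151.7]
ft_force: [-0.5, -0.5, -2.3]
opening: 0.146
time: 8.12
tcp_pos: [0.4846, 0.1996, 0.1711]
ee_rot: [180.0, -0.0, -151.9]
ft_force: [1.0, 0.7, -1.5]
opening: 0.15
{'time': 8.1167, 'tcp_pos': [0.4846, 0.1996, 0.1711], 'ee_rot': [179.9946, -0.044, -151.9173], 'ft_force': [0.9864, 0.7102, -1.5258], 'torque': [0.0025, -0.0311, -0.0001], 'opening': 0.1501}
[ 22.2  15.3 109.2   0.   55.5 -95.9]
258 229
crop origin 193 179
```

View pics/s3.png

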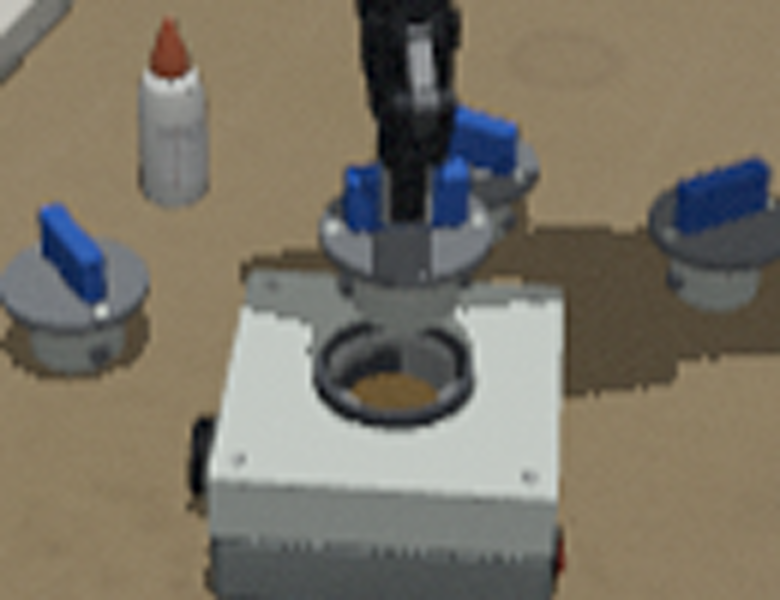

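The cartridge is hanging upright: flange centre at crop (407,230), rim centre at (394,372), lug marks at (334,234) and (478,226). I'll check the same from above.

```bash
python3 - <<'E'
from h import *
f=6
def C(u,v,z): return atz('side',193+(u+.5)/f-.5,179+(v+.5)/f-.5,z)
print('rim',C(394,372,.088)); F=C(407,230,.1655); print('flange',F)
A=C(334,234,.1655);B=C(478,226,.1655);print('marks',A,B,(A+B)/2,np.degrees(np.arctan2(*(A-B)[1::-1])),np.linalg.norm(A-B))
im=cv2.imread('pics/t3.png'); u,v=map(int,pix('top',[.4866,.1995,.12])); print('crop origin',u-30,v-30)
cv2.imwrite('pics/t3c.png',cv2.resize(im[v-30:v+30,u-30:u+30],None,fx=9,fy=9,interpolation=cv2.INTER_CUBIC))
E
```

```text
rim [0.48470906 0.20684458 0.088     ]
flange [0.48077397 0.20463751 0.1655    ]
marks [0.50868406 0.2195624  0.1655    ] [0.4534849  0.18995228 0.1655    ] [0.48108448 0.20475734 0.1655    ] 28.210151338739802 0.0626395048302111
crop origin 153 182
```

View pics/t3c.png

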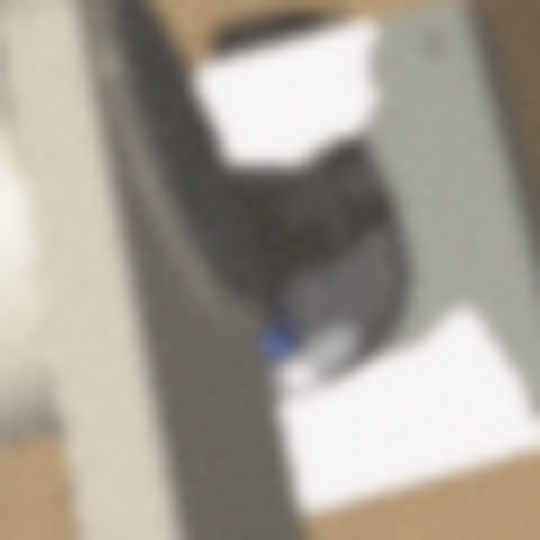

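The arm blocks the top view: only the +x end of the bar at (278,342) shows. I'll rely on the side view, where the cartridge is about 4 mm off along the bar direction. Correcting that, then looking again from just above the rim.

```bash
python3 -m handwheel '[[-0.045,-0.005,0,0,0,0],[-0.045,-0.005,0,0,0,0],[0,0,0.2,0,0,0],[0,0,0.2,0,0,0],[0,0,0.15,0,0,0],[0,0,0.08,0,0,0],[0,0,0.02,0,0,0],[0,0,0,0,0,0],[0,0,0,0,0,0]]'
python3 - <<'E'
from h import *
st()
im,d=viewer.grab_frame('side'); cv2.imwrite('pics/s4full.png',im)
u,v=map(int,pix('side',[.4866,.1995,.10])); print('crop origin',u-35,v-30)
cv2.imwrite('pics/s4.png',cv2.resize(im[v-30:v+26,u-35:u+35],None,fx=10,fy=10,interpolation=cv2.INTER_CUBIC))
E
```

```text
time: 8.97
tcp_pos: [0.4881, 0.201, 0.1453]
ee_rot: [180.0, 0.0, -151.9]
ft_force: [0.8, 0.1, -2.1]
opening: 0.15
{'time': 8.9667, 'tcp_pos': [0.4881, 0.201, 0.1453], 'ee_rot': [179.9985, 0.0006, -151.8755], 'ft_force': [0.8052, 0.0728, -2.0568], 'torque': [0.0686, 0.0451, -0.0392], 'opening': 0.1495}
crop origin 223 205
```

View pics/s4.png

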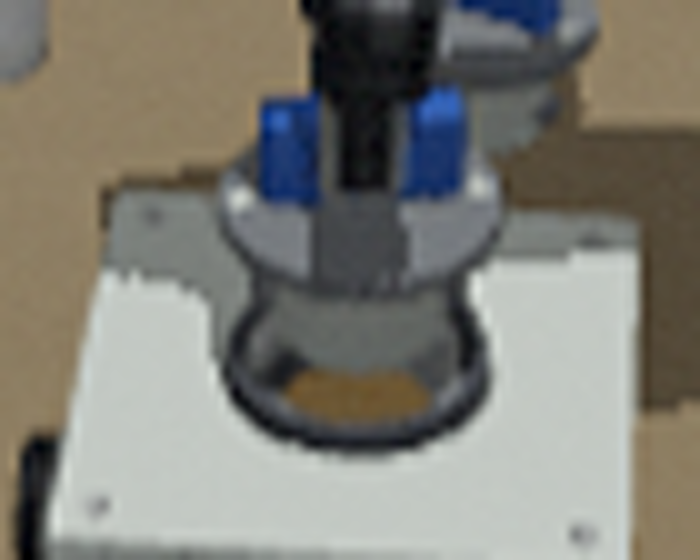

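The marks at (240,198) and (481,186) give a cartridge centre at column 360. The rim spans 221–491, centre 356. I'll fix both axes numerically with circle fits to the depth points.

```bash
cat > fit.py <<'E'
from h import *
from scipy.optimize import least_squares
def C(u,v,z,o=(223,205),f=10): return atz('side',o[0]+(u+.5)/f-.5,o[1]+(v+.5)/f-.5,z)
A=C(240,198,.1395);B=C(481,186,.1395);print('marks',A,B,(A+B)/2,np.degrees(np.arctan2(*(A-B)[1::-1])),np.linalg.norm(A-B))
print('rim lr',C(356,372,.088),C(221,372,.088),C(491,372,.088))
D=np.mean([viewer.grab_frame('side')[1] for _ in range(3)],0); np.save('pics/d4.npy',D)
K,p,M=cam('side'); vv,uu=np.mgrid[0:384,0:512]
a=np.stack([(uu-K[0,2])/K[0,0]*D,-(vv-K[1,2])/K[1,1]*D,-D],-1); W=p+a@M.T
q=W[195:275,200:320]; r=np.hypot(q[...,0]-.4847,q[...,1]-.205)
case=q[(r>.045)&(r<.08)&(abs(q[...,2]-.08)<.006)]; print('case z',np.median(case[:,2]),len(case))
for n,zl,zh,rl,rh in(('flange',.134,.145,.0,.044),('rim',.085,.093,.025,.04)):
    P=q[(q[...,2]>zl)&(q[...,2]<zh)&(r<rh)&(r>rl)]; print(n,len(P),P.mean(0).round(4),'x',P[:,0].min().round(4),P[:,0].max().round(4),'y',P[:,1].min().round(4),P[:,1].max().round(4),'z med',np.median(P[:,2]).round(4))
E
python3 fit.py
```

```text
marks [0.5150754  0.21577589 0.1395    ] [0.45838597 0.18627836 0.1395    ] [0.48673068 0.20102713 0.1395    ] 27.489567046944213 0.06390457322391277
rim lr [0.4831318  0.21157296 0.088     ] [0.51652952 0.22547937 0.088     ] [0.44968507 0.19764613 0.088     ]
case z 0.08120686781968689 965
flange 264 [0.481  0.2148 0.1392] x 0.4495 0.5243 y 0.1701 0.2388 z med 0.1394
rim 81 [0.4795 0.2166 0.0883] x 0.4514 0.5211 y 0.174 0.2362 z med 0.0886
```

The side view now agrees within about 1 mm, so I'll nudge 0.6 mm and descend in small steps, watching the force.

```bash
python3 -m handwheel '[[-0.015,0.006,0.05,0,0,0],[0,0,0.05,0,0,0],[0,0,0.05,0,0,0],[0,0,0.05,0,0,0],[0,0,0.05,0,0,0],[0,0,0,0,0,0]]'
python3 -m handwheel '[[0,0,0.03,0,0,0],[0,0,0.03,0,0,0],[0,0,0,0,0,0]]'
python3 -m handwheel '[[0,0,0.03,0,0,0],[0,0,0.03,0,0,0],[0,0,0,0,0,0]]'
```

```text
time: 9.67
tcp_pos: [0.4882, 0.2013, 0.1347]
ee_rot: [180.0, -0.0, -151.9]
ft_force: [0.4, -0.4, -1.7]
opening: 0.15
time: 9.92
tcp_pos: [0.4884, 0.2014, 0.1327]
ee_rot: [180.0, -0.0, -151.9]
ft_force: [0.0, 0.2, -2.0]
opening: 0.141
time: 10.17
tcp_pos: [0.4883, 0.2014, 0.1303]
ee_rot: [180.0, -0.0, -151.9]
ft_force: [-0.7, 0.2, -0.8]
opening: 0.151
```

```bash
python3 -m handwheel '[[0,0,0.03,0,0,0],[0,0,0.03,0,0,0],[0,0,0,0,0,0]]'
python3 -m handwheel '[[0,0,0.03,0,0,0],[0,0,0.03,0,0,0],[0,0,0,0,0,0]]'
python3 -m handwheel '[[0,0,0.03,0,0,0],[0,0,0.03,0,0,0],[0,0,0,0,0,0]]'
python3 -m handwheel '[[0,0,0.03,0,0,0],[0,0,0,0,0,0]]'
```

```text
time: 10.42
tcp_pos: [0.4884, 0.2014, 0.1278]
ee_rot: [180.0, -0.0, -151.9]
ft_force: [1.3, -0.1, -0.5]
opening: 0.149
time: 10.67
tcp_pos: [0.4884, 0.2014, 0.1254]
ee_rot: [180.0, -0.0, -151.9]
ft_force: [0.2, 0.2, -1.3]
opening: 0.146
time: 10.92
tcp_pos: [0.4884, 0.2014, 0.1231]
ee_rot: [180.0, -0.0, -151.9]
ft_force: [-0.3, 0.5, -1.7]
opening: 0.152
time: 11.08
tcp_pos: [0.4884, 0.2014, 0.1219]
ee_rot: [180.0, -0.0, -151.9]
ft_force: [0.7, 0.3, -1.1]
opening: 0.147
```

```bash
python3 -m handwheel '[[0,0,0.03,0,0,0],[0,0,0,0,0,0]]'
python3 -m handwheel '[[0,0,0.03,0,0,0],[0,0,0,0,0,0]]'
python3 -m handwheel '[[0,0,0.03,0,0,0],[0,0,0,0,0,0]]'
```

```text
time: 11.25
tcp_pos: [0.4884, 0.2014, 0.1207]
ee_rot: [180.0, -0.0, -151.9]
ft_force: [-0.4, -0.0, -1.7]
opening: 0.147
time: 11.42
tcp_pos: [0.4884, 0.2014, 0.1195]
ee_rot: [180.0, -0.0, -151.9]
ft_force: [0.4, -0.9, -1.9]
opening: 0.147
time: 11.58
tcp_pos: [0.4884, 0.2014, 0.1183]
ee_rot: [180.0, -0.0, -151.9]
ft_force: [0.1, -0.9, -1.1]
opening: 0.151
```

```bash
python3 -m handwheel '[[0,0,0.03,0,0,0],[0,0,0.03,0,0,0],[0,0,0,0,0,0]]'
python3 -m handwheel '[[0,0,0.03,0,0,0],[0,0,0,0,0,0]]'
python3 -m handwheel '[[0,0,0.03,0,0,0],[0,0,0,0,0,0]]'
python3 -m handwheel '[[0,0,0.03,0,0,0],[0,0,0,0,0,0],[0,0,0,0,0,0]]'; python3 -c 'from h import *; st()'
```

```text
time: 11.83
tcp_pos: [0.4885, 0.2014, 0.1159]
ee_rot: [180.0, -0.0, -151.9]
ft_force: [0.1, -0.4, 0.3]
opening: 0.154
time: 12.0
tcp_pos: [0.4886, 0.2015, 0.1149]
ee_rot: [180.0, 0.0, -151.9]
ft_force: [0.5, -0.4, 1.1]
opening: 0.155
time: 12.17
tcp_pos: [0.4886, 0.2015, 0.1137]
ee_rot: [180.0, 0.0, -151.9]
ft_force: [-0.2, 0.7, 1.9]
opening: 0.152
time: 12.42
tcp_pos: [0.4887, 0.2015, 0.1126]
ee_rot: [180.0, 0.0, -151.9]
ft_force: [-0.3, -0.0, 1.5]
opening: 0.15
{'time': 12.4167, 'tcp_pos': [0.4887, 0.2015, 0.1126], 'ee_rot': [179.9999, 0.0223, -151.8762], 'ft_force': [-0.3321, -0.0099, 1.5499], 'torque': [0.0502, 0.0115, 0.0327], 'opening': 0.15}
```

It's in the slots and riding on the spring. Pushing on down.

```bash
python3 -m handwheel '[[0,0,0.03,0,0,0],[0,0,0.03,0,0,0],[0,0,0,0,0,0]]'
python3 -m handwheel '[[0,0,0.03,0,0,0],[0,0,0.03,0,0,0],[0,0,0,0,0,0]]'
python3 -m handwheel '[[0,0,0.03,0,0,0],[0,0,0,0,0,0],[0,0,0,0,0,0]]'; python3 -c 'from h import *; st()'
```

```text
time: 12.67
tcp_pos: [0.4887, 0.2015, 0.1101]
ee_rot: [-180.0, 0.0, -151.9]
ft_force: [0.5, 0.4, 5.6]
opening: 0.148
time: 12.92
tcp_pos: [0.4887, 0.2015, 0.1079]
ee_rot: [-180.0, 0.0, -151.9]
ft_force: [0.7, 0.6, 7.1]
opening: 0.15
time: 13.17
tcp_pos: [0.4888, 0.2016, 0.1069]
ee_rot: [-180.0, 0.0, -151.9]
ft_force: [-1.1, -0.0, 8.5]
opening: 0.152
{'time': 13.1667, 'tcp_pos': [0.4888, 0.2016, 0.1069], 'ee_rot': [-179.9957, 0.0354, -151.8751], 'ft_force': [-1.0509, -0.0338, 8.529], 'torque': [-0.0082, 0.2402, 0.0245], 'opening': 0.1525}
```

```bash
python3 -m handwheel '[[0,0,0.025,0,0,0],[0,0,0,0,0,0],[0,0,0,0,0,0]]'
python3 -m handwheel '[[0,0,0.025,0,0,0],[0,0,0,0,0,0],[0,0,0,0,0,0]]'; python3 -c 'from h import *; st()'
```

```text
time: 13.42
tcp_pos: [0.4888, 0.2016, 0.106]
ee_rot: [-180.0, 0.0, -151.9]
ft_force: [-0.8, -0.7, 9.9]
opening: 0.147
time: 13.67
tcp_pos: [0.4889, 0.2016, 0.1056]
ee_rot: [-180.0, 0.1, -151.9]
ft_force: [-1.7, -1.8, 15.2]
opening: 0.151
{'time': 13.6667, 'tcp_pos': [0.4889, 0.2016, 0.1056], 'ee_rot': [-179.9914, 0.0542, -151.8742], 'ft_force': [-1.6784, -1.7521, 15.2261], 'torque': [-0.1753, 0.6374, 0.0547], 'opening': 0.1514}
```

That's the solid bottom, with TCP at about 0.1055. Easing 0.8 mm and starting the clockwise twist.

```bash
python3 -m handwheel '[[0,0,-0.02,0,0,0],[0,0,0,0,0,0]]'
python3 -m handwheel '[[0,0,0,0,0,0.4],[0,0,0,0,0,0.4],[0,0,0,0,0,0]]'; python3 -c 'from h import *; st()'
python3 -m handwheel '[[0,0,0,0,0,0.4],[0,0,0,0,0,0.4],[0,0,0,0,0,0]]'; python3 -c 'from h import *; st()'
```

```text
time: 13.83
tcp_pos: [0.4888, 0.2016, 0.106]
ee_rot: [-180.0, 0.0, -151.9]
ft_force: [0.3, -0.0, 8.8]
opening: 0.15
time: 14.08
tcp_pos: [0.4889, 0.2016, 0.1059]
ee_rot: [-180.0, 0.0, -156.0]
ft_force: [-0.6, -0.7, 9.0]
opening: 0.15
{'time': 14.0833, 'tcp_pos': [0.4889, 0.2016, 0.1059], 'ee_rot': [-179.996, 0.049, -155.9971], 'ft_force': [-0.5609, -0.7293, 9.0116], 'torque': [-0.0585, 0.2509, -0.0374], 'opening': 0.1497}
time: 14.33
tcp_pos: [0.4888, 0.2015, 0.1058]
ee_rot: [-180.0, 0.0, -160.0]
ft_force: [-0.1, -0.9, 10.2]
opening: 0.151
{'time': 14.3333, 'tcp_pos': [0.4888, 0.2015, 0.1058], 'ee_rot': [-179.9983, 0.0431, -159.996], 'ft_force': [-0.1188, -0.8964, 10.1538], 'torque': [-0.0025, 0.242, -0.0483], 'opening': 0.151}
```

```bash
python3 -m handwheel '[[0,0,0,0,0,0.4],[0,0,0,0,0,0.4],[0,0,0,0,0,0.4],[0,0,0,0,0,0.4],[0,0,0,0,0,0]]'; python3 -c 'from h import *; st()'
python3 -m handwheel '[[0,0,0,0,0,0.4],[0,0,0,0,0,0.4],[0,0,0,0,0,0.4],[0,0,0,0,0,0.4],[0,0,0,0,0,0.4],[0,0,0,0,0,0.4],[0,0,0,0,0,0]]'; python3 -c 'from h import *; st()'
```

```text
time: 14.75
tcp_pos: [0.4889, 0.2016, 0.1059]
ee_rot: [180.0, 0.0, -168.0]
ft_force: [-0.5, -0.1, 10.4]
opening: 0.148
{'time': 14.75, 'tcp_pos': [0.4889, 0.2016, 0.1059], 'ee_rot': [179.9917, 0.0482, -168.0012], 'ft_force': [-0.5041, -0.1134, 10.3502], 'torque': [-0.02, 0.2615, 0.006], 'opening': 0.1475}
time: 15.33
tcp_pos: [0.4889, 0.2016, 0.1059]
ee_rot: [180.0, 0.0, 180.0]
ft_force: [-0.5, -0.3, 9.8]
opening: 0.153
{'time': 15.3333, 'tcp_pos': [0.4889, 0.2016, 0.1059], 'ee_rot': [179.978, 0.0488, 179.995], 'ft_force': [-0.5419, -0.2711, 9.8052], 'torque': [0.0231, 0.2045, -0.0364], 'opening': 0.1533}
```

```bash
python3 -m handwheel '[[0,0,0,0,0,0.5],[0,0,0,0,0,0.5],[0,0,0,0,0,0.5],[0,0,0,0,0,0.5],[0,0,0,0,0,0.5],[0,0,0,0,0,0.5],[0,0,0,0,0,0.5],[0,0,0,0,0,0.5],[0,0,0,0,0,0.5],[0,0,0,0,0,0.5],[0,0,0,0,0,0]]'; python3 -c 'from h import *; st()'
python3 -m handwheel '[[0,0,0,0,0,0.5],[0,0,0,0,0,0.5],[0,0,0,0,0,0.5],[0,0,0,0,0,0.5],[0,0,0,0,0,0.5],[0,0,0,0,0,0.5],[0,0,0,0,0,0.5],[0,0,0,0,0,0.5],[0,0,0,0,0,0.5],[0,0,0,0,0,0]]'; python3 -c 'from h import *; st()'
python3 -m handwheel '[[0,0,0,0,0,0.4],[0,0,0,0,0,0.4],[0,0,0,0,0,0]]'; python3 -c 'from h import *; st()'
```

```text
time: 16.25
tcp_pos: [0.4889, 0.2017, 0.1059]
ee_rot: [179.9, 0.0, 155.0]
ft_force: [-0.7, -0.1, 9.9]
opening: 0.151
{'time': 16.25, 'tcp_pos': [0.4889, 0.2017, 0.1059], 'ee_rot': [179.9492, 0.0395, 154.9642], 'ft_force': [-0.6597, -0.1421, 9.9155], 'torque': [0.0536, 0.1612, -0.0294], 'opening': 0.1505}
time: 17.08
tcp_pos: [0.4889, 0.2016, 0.1059]
ee_rot: [179.9, 0.0, 132.5]
ft_force: [-1.3, -1.2, 10.6]
opening: 0.147
{'time': 17.0833, 'tcp_pos': [0.4889, 0.2016, 0.1059], 'ee_rot': [179.9461, 0.0147, 132.4687], 'ft_force': [-1.3237, -1.1568, 10.6275], 'torque': [0.0036, 0.1302, -0.0452], 'opening': 0.1474}
time: 17.33
tcp_pos: [0.4886, 0.2016, 0.1058]
ee_rot: [180.0, 0.0, 128.5]
ft_force: [-1.4, -1.0, 9.6]
opening: 0.15
{'time': 17.3333, 'tcp_pos': [0.4886, 0.2016, 0.1058], 'ee_rot': [179.9738, 0.0027, 128.5034], 'ft_force': [-1.3805, -0.9751, 9.6096], 'torque': [0.0107, 0.2475, 0.0045], 'opening': 0.1505}
```

```bash
for k in 1; do python3 -m handwheel '[[0,0,0,0,0,0.4],[0,0,0,0,0,0.4],[0,0,0,0,0,0.4],[0,0,0,0,0,0]]'; python3 -c 'from h import *; st()'; done
python3 -m handwheel '[[0,0,0,0,0,0.4],[0,0,0,0,0,0.4],[0,0,0,0,0,0]]'; python3 -c 'from h import *; st()'
python3 -m handwheel '[[0,0,0,0,0,0.4],[0,0,0,0,0,0]]'; python3 -c 'from h import *; st()'
```

```text
time: 17.67
tcp_pos: [0.4884, 0.2015, 0.1057]
ee_rot: [180.0, -0.0, 122.5]
ft_force: [-2.4, -1.5, 9.6]
opening: 0.148
{'time': 17.6667, 'tcp_pos': [0.4884, 0.2015, 0.1057], 'ee_rot': [179.9991, -0.0036, 122.5061], 'ft_force': [-2.4284, -1.4695, 9.5873], 'torque': [-0.0152, 0.3748, -0.0911], 'opening': 0.1479}
time: 17.92
tcp_pos: [0.4884, 0.2015, 0.1057]
ee_rot: [-180.0, -0.0, 118.5]
ft_force: [-2.2, -0.4, 9.6]
opening: 0.151
{'time': 17.9167, 'tcp_pos': [0.4884, 0.2015, 0.1057], 'ee_rot': [-179.9973, -0.0068, 118.5062], 'ft_force': [-2.1834, -0.4097, 9.5635], 'torque': [-0.0279, 0.3656, 0.036], 'opening': 0.1511}
time: 18.08
tcp_pos: [0.4881, 0.2014, 0.1057]
ee_rot: [-180.0, -0.0, 116.5]
ft_force: [-3.2, -0.6, 10.9]
opening: 0.148
{'time': 18.0833, 'tcp_pos': [0.4881, 0.2014, 0.1057], 'ee_rot': [-179.9648, -0.011, 116.5297], 'ft_force': [-3.2276, -0.6459, 10.8643], 'torque': [0.038, 0.5963, 0.1616], 'opening': 0.1481}
```

```bash
python3 -m handwheel '[[0,0,0,0,0,0.25],[0,0,0,0,0,0]]'; python3 -c 'from h import *; st()'
python3 -m handwheel '[[0,0,0,0,0,0.25],[0,0,0,0,0,0]]'; python3 -c 'from h import *; st()'
```

```text
time: 18.25
tcp_pos: [0.4878, 0.2013, 0.1057]
ee_rot: [-179.9, -0.0, 115.3]
ft_force: [-4.2, -1.2, 11.9]
opening: 0.149
{'time': 18.25, 'tcp_pos': [0.4878, 0.2013, 0.1057], 'ee_rot': [-179.9242, -0.0113, 115.3309], 'ft_force': [-4.1733, -1.2417, 11.9136], 'torque': [-0.0437, 0.7645, 0.2572], 'opening': 0.1493}
time: 18.42
tcp_pos: [0.4875, 0.2012, 0.1057]
ee_rot: [-179.9, -0.0, 114.1]
ft_force: [-5.3, -0.5, 12.2]
opening: 0.148
{'time': 18.4167, 'tcp_pos': [0.4875, 0.2012, 0.1057], 'ee_rot': [-179.8938, -0.0071, 114.1051], 'ft_force': [-5.34, -0.5102, 12.1654], 'torque': [-0.0508, 0.935, 0.4544], 'opening': 0.1483}
```

The twist moment is now 0.45 N m at yaw 114°, i.e. 94° on from the slots, so this is the stop. Easing the push in small steps.

```bash
python3 -m handwheel '[[0,0,-0.025,0,0,0],[0,0,-0.025,0,0,0],[0,0,0,0,0,0]]'; python3 -c 'from h import *; st()'
python3 -m handwheel '[[0,0,-0.025,0,0,0],[0,0,0,0,0,0]]'; python3 -c 'from h import *; st()'
python3 -m handwheel '[[0,0,-0.025,0,0,0],[0,0,0,0,0,0]]'; python3 -c 'from h import *; st()'
```

```text
time: 18.67
tcp_pos: [0.4875, 0.2012, 0.107]
ee_rot: [-179.9, -0.0, 114.2]
ft_force: [-3.9, 0.4, 4.0]
opening: 0.15
{'time': 18.6667, 'tcp_pos': [0.4875, 0.2012, 0.107], 'ee_rot': [-179.8881, -0.0101, 114.1549], 'ft_force': [-3.9181, 0.4291, 4.0073], 'torque': [0.1561, 0.8717, 0.4465], 'opening': 0.1496}
time: 18.83
tcp_pos: [0.4875, 0.2012, 0.1079]
ee_rot: [-179.9, -0.0, 114.1]
ft_force: [-6.2, -0.0, 2.8]
opening: 0.151
{'time': 18.8333, 'tcp_pos': [0.4875, 0.2012, 0.1079], 'ee_rot': [-179.8827, -0.0109, 114.1353], 'ft_force': [-6.2473, -0.0172, 2.8428], 'torque': [0.1444, 0.9775, 0.4639], 'opening': 0.1507}
time: 19.0
tcp_pos: [0.4876, 0.2012, 0.1089]
ee_rot: [-179.9, -0.0, 114.1]
ft_force: [-5.6, -0.9, 1.0]
opening: 0.146
{'time': 19.0, 'tcp_pos': [0.4876, 0.2012, 0.1089], 'ee_rot': [-179.8911, -0.0125, 114.1307], 'ft_force': [-5.5506, -0.8867, 0.9645], 'torque': [0.1759, 1.0314, 0.554], 'opening': 0.1465}
```

```bash
python3 -m handwheel '[[0,0,-0.02,0,0,0],[0,0,0,0,0,0],[0,0,0,0,0,0]]'; python3 -c 'from h import *; st()'
python3 -m handwheel '[[0,0,0,0,0,-0.15],[0,0,0,0,0,0],[0,0,0,0,0,0]]'; python3 -c 'from h import *; st()'
```

```text
time: 19.25
tcp_pos: [0.4876, 0.2012, 0.1097]
ee_rot: [-179.9, -0.0, 114.1]
ft_force: [-6.2, 1.1, -0.1]
opening: 0.15
{'time': 19.25, 'tcp_pos': [0.4876, 0.2012, 0.1097], 'ee_rot': [-179.8865, -0.0123, 114.1253], 'ft_force': [-6.1962, 1.0962, -0.0587], 'torque': [0.1252, 1.005, 0.4231], 'opening': 0.1503}
time: 19.5
tcp_pos: [0.4877, 0.2012, 0.1098]
ee_rot: [-179.9, -0.0, 114.9]
ft_force: [-6.2, 1.1, 1.3]
opening: 0.15
{'time': 19.5, 'tcp_pos': [0.4877, 0.2012, 0.1098], 'ee_rot': [-179.8952, -0.0146, 114.8555], 'ft_force': [-6.1509, 1.0745, 1.3056], 'torque': [0.057, 1.039, 0.185], 'opening': 0.1497}
```

It has risen 4 mm off the bottom, past the 2.5 mm half-way height, so it's lifting into the notch. Relieving the side load and easing further.

```bash
python3 -m handwheel '[[0.01,-0.025,0,0,0,0],[0,0,0,0,0,0],[0,0,0,0,0,0]]'; python3 -c 'from h import *; st()'
python3 -m handwheel '[[0,0,-0.02,0,0,0],[0,0,0,0,0,0],[0,0,0,0,0,0]]'; python3 -c 'from h import *; st()'
python3 -m handwheel '[[0,0,-0.015,0,0,0],[0,0,0,0,0,0],[0,0,0,0,0,0]]'; python3 -c 'from h import *; st()'
```

```text
time: 19.75
tcp_pos: [0.4875, 0.2012, 0.1101]
ee_rot: [180.0, 0.0, 114.9]
ft_force: [-3.5, 0.5, 1.3]
opening: 0.149
{'time': 19.75, 'tcp_pos': [0.4875, 0.2012, 0.1101], 'ee_rot': [180.0, 0.0087, 114.865], 'ft_force': [-3.5168, 0.4717, 1.3384], 'torque': [-0.1199, 0.5998, 0.1817], 'opening': 0.1488}
time: 20.0
tcp_pos: [0.4875, 0.2013, 0.111]
ee_rot: [-180.0, 0.0, 114.9]
ft_force: [-3.2, -1.9, 2.3]
opening: 0.147
{'time': 20.0, 'tcp_pos': [0.4875, 0.2013, 0.111], 'ee_rot': [-179.9975, 0.0083, 114.8747], 'ft_force': [-3.2259, -1.8872, 2.2574], 'torque': [-0.2492, 0.6738, 0.247], 'opening': 0.1472}
time: 20.25
tcp_pos: [0.4873, 0.2013, 0.1112]
ee_rot: [-180.0, 0.0, 114.9]
ft_force: [-1.7, -1.1, -3.7]
opening: 0.15
{'time': 20.25, 'tcp_pos': [0.4873, 0.2013, 0.1112], 'ee_rot': [-179.9849, 0.0056, 114.8771], 'ft_force': [-1.7281, -1.1447, -3.7457], 'torque': [-0.2418, 0.2748, 0.1648], 'opening': 0.1502}
```

It now resists lifting at TCP 0.111, which is cartridge_mid 8.5 mm above the rim, the locked height. Next: cancel the upward pull and residual twist, make a light counter-turn test, release, and back off.

```bash
python3 -m handwheel '[[0,0,0.012,0,0,-0.2],[0,0,0,0,0,-0.2],[0,0,0,0,0,0],[0,0,0,0,0,0]]'; python3 -c 'from h import *; st()'
python3 -m handwheel '[[0,0,0,0,0,-0.2],[0,0,0,0,0,-0.2],[0,0,0,0,0,0],[0,0,0,0,0,0]]'; python3 -c 'from h import *; st()'
```

```text
time: 20.58
tcp_pos: [0.4877, 0.2014, 0.1112]
ee_rot: [180.0, 0.0, 116.9]
ft_force: [-1.1, -1.8, 0.5]
opening: 0.149
{'time': 20.5833, 'tcp_pos': [0.4877, 0.2014, 0.1112], 'ee_rot': [179.9644, 0.0101, 116.8832], 'ft_force': [-1.1131, -1.832, 0.5469], 'torque': [-0.3681, 0.2587, 0.0093], 'opening': 0.1488}
time: 20.92
tcp_pos: [0.4879, 0.2015, 0.1112]
ee_rot: [179.9, 0.0, 118.9]
ft_force: [0.1, -3.1, 0.8]
opening: 0.154
{'time': 20.9167, 'tcp_pos': [0.4879, 0.2015, 0.1112], 'ee_rot': [179.9437, 0.0106, 118.8887], 'ft_force': [0.0853, -3.055, 0.7748], 'torque': [-0.3344, -0.0533, 0.0743], 'opening': 0.154}
```

```bash
python3 -m handwheel '[[0,0,0,0,0,0.25],[0,0,0,0,0,0.25],[0,0,0,0,0,0.2],[0,0,0,0,0,0]]'; python3 -c 'from h import *; st()'
python3 -m handwheel '[[0,0,0,0,0,0],[0,0,0,0,0,0],[0,0,0,0,0,0],[0,0,0,0,0,0],[0,0,0,0,0,0]]' 45
python3 -m handwheel '[[0,0,-0.1,0,0,0],[0,0,-0.3,0,0,0],[0,0,-0.6,0,0,0],[0,0,-0.8,0,0,0],[0,0,-0.8,0,0,0],[0,0,-0.8,0,0,0],[0,0,-0.3,0,0,0],[0,0,0,0,0,0]]'
```

```text
time: 21.25
tcp_pos: [0.4873, 0.2015, 0.1111]
ee_rot: [-180.0, -0.0, 115.3]
ft_force: [-1.6, -0.4, 2.7]
opening: 0.15
{'time': 21.25, 'tcp_pos': [0.4873, 0.2015, 0.1111], 'ee_rot': [-179.9921, -0.0142, 115.2776], 'ft_force': [-1.6094, -0.4026, 2.6533], 'torque': [-0.0945, 0.3511, 0.0565], 'opening': 0.1498}
time: 21.67
tcp_pos: [0.4875, 0.2014, 0.111]
ee_rot: [180.0, -0.0, 115.4]
ft_force: [-0.4, -0.5, -0.9]
opening: 0.528
time: 22.33
tcp_pos: [0.4893, 0.2021, 0.263]
ee_rot: [179.6, 0.0, 115.4]
ft_force: [-0.4, 0.4, 0.3]
opening: 0.529
```

Now moving the arm off toward the robot's right to clear the top camera, then checking height and angle.

```bash
python3 -m handwheel '[[-0.4,0,0,0,0,0],[-0.8,0,0,0,0,0],[-0.8,0,0,0,0,0],[-0.8,0,0,0,0,0],[-0.8,0,0,0,0,0],[-0.8,0,0,0,0,0],[-0.8,0,0,0,0,0],[-0.8,0,0,0,0,0],[-0.4,0,0,0,0,0],[0,0,0,0,0,0],[0,0,0,0,0,0]]'
python3 - <<'E'
from h import *
st()
im,d=viewer.grab_frame('side'); cv2.imwrite('pics/s5full.png',im)
it,dt=viewer.grab_frame('top'); cv2.imwrite('pics/t5full.png',it)
u,v=map(int,pix('side',[.4866,.1995,.10])); print('side crop',u-35,v-30)
a=cv2.resize(im[v-30:v+30,u-35:u+35],None,fx=6,fy=6,interpolation=cv2.INTER_CUBIC)
u,v=map(int,pix('top',[.4866,.1995,.12])); print('top crop',u-30,v-30)
b=cv2.resize(it[v-30:v+30,u-30:u+30],None,fx=6,fy=6,interpolation=cv2.INTER_CUBIC)
cv2.imwrite('pics/f5.png',np.hstack([a,b]))
K,p,M=cam('top'); vv,uu=np.mgrid[v-30:v+30,u-30:u+30]; D=dt[v-30:v+30,u-30:u+30]
W=p+np.stack([(uu-K[0,2])/K[0,0]*D,-(vv-K[1,2])/K[1,1]*D,-D],-1)@M.T
r=np.hypot(W[...,0]-.4866,W[...,1]-.1995)
case=W[(r>.045)&(r<.06)][:,2]; fl=W[(r>.018)&(r<.034)][:,2]; print('case z',np.median(case),'flange z',np.percentile(fl,[15,30,50,70]),'top',W[r<.008][:,2].max(), np.median(W[r<.005][:,2]))
h=cv2.cvtColor(it[v-30:v+30,u-30:u+30],cv2.COLOR_BGR2HSV); m=cv2.inRange(h,(100,90,60),(130,255,255))>0
P=np.array([atz('top',x,y,.134) for x,y in zip(uu[m],vv[m])])[:,:2]; w,e=np.linalg.eigh(np.cov(P.T)); print('bar',P.mean(0),np.degrees(np.arctan2(e[1,1],e[0,1])),m.sum())
E
```

```text
time: 23.25
tcp_pos: [0.5966, -0.0301, 0.258]
ee_rot: [-179.9, -0.1, 115.3]
ft_force: [0.9, 0.6, -0.6]
opening: 0.528
{'time': 23.25, 'tcp_pos': [0.5966, -0.0301, 0.258], 'ee_rot': [-179.9202, -0.0749, 115.276], 'ft_force': [0.9216, 0.631, -0.5505], 'torque': [0.021, 0.0272, -0.0243], 'opening': 0.5278}
side crop 223 205
top crop 153 182
case z 0.08017237296287094 flange z [0.10203241 0.10340992 0.10464968 0.10594956] top 0.1391262396861912 0.13364708166521333
bar [0.48591187 0.20141604] 115.43729548899452 75
```

View pics/f5.png

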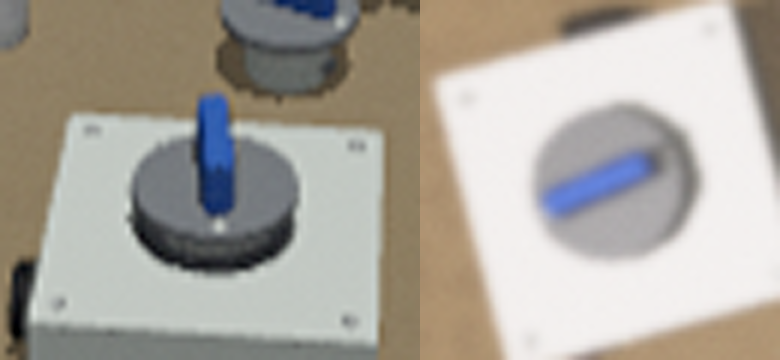

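View pics/t5full.png

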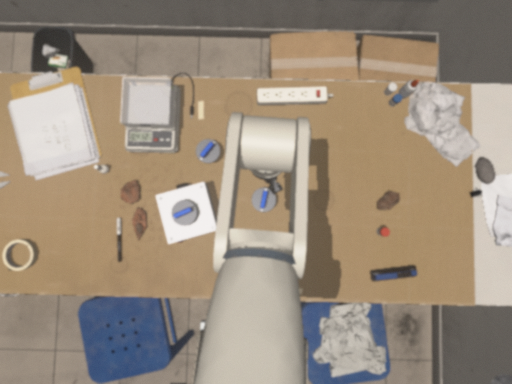

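The seated cartridge sits level. Its bar is at crop (215,150) from the side and (598,183) from above, with the bar top at z 0.1337 (locked is 0.134) and yaw 115.4°. The bystanders that can be seen stand where they were. Handing in.

```bash
python3 -c '
from h import *
print(job.job_done())'
```

```text
the job is handed in; nothing more can be done
None
```

The rightmost cartridge is locked in the extractor's socket and released. I handed the job in at about 23.4 s with the robot clear of everything.

- **Insertion:** the slots showed in the top camera at about 28°, and the lugs dropped in at that angle without any feeling about. I pushed down onto the spring to the solid bottom, with about 15 N at most on the wrist sensor. I then twisted clockwise to the stop at tool yaw about 114°, with a twist moment up to 0.55 N m. As the push was eased it rose 5.5 mm off the bottom and then resisted a light lift of about 4 N.
- **Last checks:** the camera puts the top of the bar at z = 0.1337 m (0.134 expected when locked), the flange top at about 0.104 m, and the bar at 115.4°. The cartridge sits level. The bystanders and look-alikes I could see had not moved; the arm hid one look-alike in the last top view, and nothing touched it on the way.
- **Disagreements:**
  - A counter-turn of about 4° found only free play and no opposing moment, so the lock is shown by the height and the lift resistance, not by that test.
  - The side camera's absolute positions were several mm off the top camera's, so I used it only for relative alignment.

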